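Check the charge of the tallest battery pack

ROBOT

A 6-joint arm with a two-finger parallel gripper is mounted at the origin on the work surface. World frame = base frame: x ahead of the robot, y to its left, z up, the work surface at z = 0. Lengths are in m, angles in rad, forces in N, time in s.
With the tool pointing down it reaches from about 0.2 to 0.875 m from the base axis. Payload 3.4 kg.
Tool frame: the origin (TCP) lies on the centre line of the jaws, within the pads' length; the fingertips stand 17 mm ahead of it and the grasp point (between the pads) lies 2 mm behind it; z points along the fingers, y is the line along which they close (so a half turn about z gives the same grasp; the last joint's range is limited). The gripper opens to 94 mm and grips with 3 to 60 N. Pads are 16 mm wide; open, the fingers measure 119 mm over their backs; the gripper's body (75 mm by 177 mm) begins 78 mm behind the grasp point.
Start: joints at [1.04, 0.276, 1.505, -0, 1.361, -0.121], TCP at [0.229, 0.527, 0.222] pointing down, gripper open.
Joint ranges: [-2.89, 2.89], [-0.75, 2.08], [0.22, 2.7], [-1.18, 4.32], [0.11, 2.71], [-2.7, 2.7]. Speed limits (rad/s): [2.57, 2.57, 3.14, 3.14, 3.14, 3.14].

INTERFACE

Orientations are given as a 3x3 rotation matrix whose columns are the frame's x, y, z axes.
In Python, from bench import ctrl, optics gives the robot as it stands. The module is installed in compiled form; this text tells all that it offers.
- The arm moves only by the shell command python3 -m crank 'ROWS' [FORCE]. ROWS is JSON, a list of rows, each an object with "translation": the shift along the world's x, y, z in cm, a list of three; "twist": the turn about the world's z in degrees; "hand": the finger opening in cm, from 0 to 9.4. A call has 1 to 20 rows; each row is the pose to reach, as a shift and turn from the pose commanded when the call began; what a row does not reach only later rows make up. A row lasts 1/12 s, in which the tool goes at most 41.7 mm and 7.16 degrees, less where a joint would pass 70% of its speed; a pose out of reach is approached as far as the arm can. A call with a gripper value outside its range is refused whole. The fingers move at their own pace and stop on an object; FORCE is the grip in N (left out, the last holds). Time passes only in rows, so rows that repeat a pose let the fingers close. It gives the time, the measured TCP pose, the force, the opening and the grip force at its end, in the units of the state.
- ctrl.observe(): the state, without advancing time (a new reading comes with each control period).
- optics.capture(name): name is "scene" or "top" or "wrist"; returns a dict with "pixels" (480x640x3 uint8, red, green, blue), "z_map" (480x640 float32, m along the optical axis (not along the pixel's ray), 0 where there is no reading), "fx", "fy", "cx", "cy" (pixels), "R" (3x3) and "t" (3): a world point X has camera coordinates R X + t. Camera axes: x right, y down, z forward; pixel columns grow to the right and rows downward; lengths in m; the calibration is good to about 2 mm. A picture is of the moment at which its call begins.
- ctrl.close_job(): hands the job in; it is judged then, once.
The state is a dict: "time_s": time; "joints": joint angles; "joint_velocities": joint speeds; "tau": joint torques, N m; "tool_pos": TCP position; "ee_rot": TCP orientation; "contact_force": force on the tool from outside, world axes, zero at the start; "wrist_torque": the same for the moment, N m; "gripper_width": finger opening in m; "grasp_force": force on a finger pad.
Only numpy, scipy, OpenCV 4.12 (cv2) and the standard library are available. Lean on these libraries where they do the work, as an engineer would, in place of code of your own. Each camera call takes 0.05 s, during which the arm holds its last target. There are 200 camera calls.

TASK

Three tool batteries stand on the workbench: with the fingertips, gently press the charge button on top of the tallest one all the way down, keep it down for three seconds so that the charge shows, then let it spring back and draw the hand away. Do not shift, tip or lift that battery, and leave the other two batteries, the glue bottle and the tape measure alone.

Things in the scene. Friction and masses are not known exactly. Their poses are not given: they have to be found in the camera images.
- tall_pack: The tall battery pack: a loose black plastic tool battery, 118 mm long (x) by 76 mm wide (y), its flat shelf 95 mm above the bench, about 850 g. Origin at the centre of its underside, z up. A slide rail 56 x 52 mm stands 11 mm above the shelf on its -x half (from x = -56 to x = 0 mm); the charge button is on the +x half of the shelf, at x = +30 mm, y = 0, with four small white windows beyond it.
- tall_button_top (a point): Centre of the top of the tall pack's round white charge button, 20 mm across; unpressed it is 104.5 mm above the bench and 9.5 mm above the shelf around it. Moves with the button.
- tall_button (a joint): How far that button is pressed down: 0 is out, 0.005 m is fully down. A spring pushes it back; about 1.4 N starts it, 4.5 N holds it fully down.
- middle_pack: The middle battery pack: a loose black plastic tool battery, 118 mm long (x) by 76 mm wide (y), its flat shelf 68 mm above the bench, about 580 g. Origin at the centre of its underside, z up. A slide rail 56 x 52 mm stands 11 mm above the shelf on its -x half (from x = -56 to x = 0 mm); the charge button is on the +x half of the shelf, at x = +30 mm, y = 0, with four small white windows beyond it.
- middle_button_top (a point): Centre of the top of the middle pack's round white charge button, 20 mm across; unpressed it is 77.5 mm above the bench and 9.5 mm above the shelf around it. Moves with the button.
- middle_button (a joint): How far that button is pressed down: 0 is out, 0.005 m is fully down. A spring pushes it back; about 1.4 N starts it, 4.5 N holds it fully down.
- slim_pack: The slim battery pack: a loose black plastic tool battery, 118 mm long (x) by 76 mm wide (y), its flat shelf 45 mm above the bench, about 380 g. Origin at the centre of its underside, z up. A slide rail 56 x 52 mm stands 11 mm above the shelf on its -x half (from x = -56 to x = 0 mm); the charge button is on the +x half of the shelf, at x = +30 mm, y = 0, with four small white windows beyond it.
- slim_button_top (a point): Centre of the top of the slim pack's round white charge button, 20 mm across; unpressed it is 54.5 mm above the bench and 9.5 mm above the shelf around it. Moves with the button.
- slim_button (a joint): How far that button is pressed down: 0 is out, 0.005 m is fully down. A spring pushes it back; about 1.4 N starts it, 4.5 N holds it fully down.
- glue_mid (a point): Glue bottle, loose, white, 56 mm across, 150 mm tall, standing; this point is on its axis, half-way up (75 mm).
- tape_mid (a point): Tape measure, loose, grey, 70 x 36 x 66 mm high, standing on its edge; this point is its centre (33 mm up).
There are look-alikes about, which are no part of the job. Leave any pink or yellow look-alike of the tall_pack alone.

How it is judged:
On the way, in this order (a step that is already met when the one before it is completed fails the run):
1. the tall pack's button is held down (3 mm or more of its 5 mm) for at least 2.2 seconds without a break (value of joint tall_button above 0.003 m), for 2.2 s.
2. the tall pack's button is let go and has sprung back (less than 1 mm) (value of joint tall_button below 0.001 m), for 0.2 s.
At the end, for the whole second after the job is handed in: All three buttons are out (less than 1 mm down); the three packs stand upright (within 0.05 rad), at rest (under 20 mm/s) and within 15 mm of where they started; the glue bottle and the tape measure are within 15 mm of where they started (distance of each of tall_pack, middle_pack, slim_pack, glue_mid, tape_mid from where it was at the start of the episode below 0.015 m and value of joint each of tall_button, middle_button, slim_button below 0.001 m and angle between each of tall_pack, middle_pack, slim_pack's own z axis and vertical below 0.05 rad and linear speed of each of tall_pack, middle_pack, slim_pack below 0.02 m/s); the robot touches nothing.
It fails at once if a battery pack is shifted, lifted or carried (more than 15 mm from its start) or tipped (more than 0.12 rad) (distance of any of tall_pack, middle_pack, slim_pack from where it was at the start of the episode above 0.015 m or angle between any of tall_pack, middle_pack, slim_pack's own z axis and vertical above 0.12 rad).
It fails at once if the charge button of another pack is pressed (more than 1.5 mm) (value of joint any of middle_button, slim_button above 0.0015 m).
It fails at once if the robot touches the middle or the slim pack (more than 2 N) (contact force between any of the fingers, the arm and middle_pack above 2 N or contact force between any of the fingers, the arm and slim_pack above 2 N).
It fails at once if the tall pack is pressed hard (more than 35 N) (contact force between any of the fingers, the arm and tall_pack above 35 N).
It fails at once if the glue bottle or the tape measure is disturbed (more than 15 mm) (distance of any of glue_mid, tape_mid from where it was at the start of the episode above 0.015 m).
It also fails if it takes over 38 s, if anything falls off the work surface, if the arm or the gripper's body presses on something with over 40 N, if the wrist force passes 120 N, or if a joint passes its speed limit or range.

## Working session

There is one attempt and no reset: what is moved stays moved. The work goes in short steps, Python scripts to look and compute and a shell command to move; the robot and the scene stay as the last step left them, time stands still between calls to the robot, and variables do not carry over. Pictures are saved under pics/ and viewed, at most 10 in all, crops included, and the job is handed in when it is done.

```bash
mkdir -p pics
cat > h.py <<'E'
import numpy as np, cv2
from bench import ctrl, optics
def cap(n):
    c=optics.capture(n); return c
def save(c,f,crop=None,s=1):
    im=c["pixels"][:,:,::-1]
    if crop: x0,y0,x1,y1=crop; im=im[y0:y1,x0:x1]
    cv2.imwrite("pics/"+f,cv2.resize(im,None,fx=s,fy=s,interpolation=cv2.INTER_CUBIC))
def world(c):
    z=c["z_map"]; v,u=np.mgrid[:480,:640]
    p=np.stack([(u-c["cx"])/c["fx"]*z,(v-c["cy"])/c["fy"]*z,z],-1)
    return (p-np.array(c["t"]))@np.array(c["R"])
def ray(c,u,v,h):
    R=np.array(c["R"]);o=-R.T@np.array(c["t"]);d=R.T@np.array([(u-c["cx"])/c["fx"],(v-c["cy"])/c["fy"],1])
    return o+d*(h-o[2])/d[2]
E
python3 - <<'E'
from h import *
for n in ["top","scene"]:
    c=cap(n); save(c,n+"1.png"); np.savez(n+"1.npz",**c)
    print(n, -np.array(c["R"]).T@np.array(c["t"]))
print(ctrl.observe()["ee_rot"],ctrl.observe()["time_s"])
E
```

```text
top [0.50251973 0.06875348 0.8540866 ]
scene [ 1.28331931 -0.19747031  0.58830522]
[[-9.17204609e-01  3.98415763e-01 -7.65198936e-04]
 [ 3.98416472e-01  9.17203542e-01 -1.40603008e-03]
 [ 1.41658626e-04 -1.59448513e-03 -9.99998719e-01]] 0.1
```

View pics/top1.png

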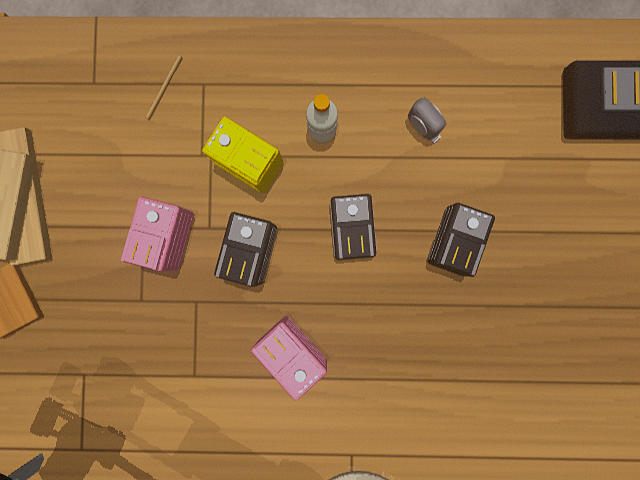

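View pics/scene1.png

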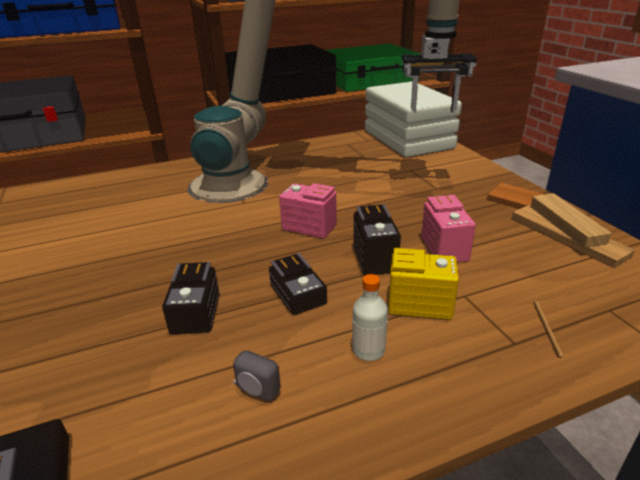

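The top view shows three black packs with white buttons at pixels (246,232), (352,210) and (473,223). There are also pink and yellow look-alikes, the bottle at (322,115) and the tape at (427,120). I'll measure the button heights.

Run:
```python
from h import *
c=dict(np.load("top1.npz")); W=world(c); im=c["pixels"].astype(int)
R=None
m=((im.min(2)>185)&(im.max(2)-im.min(2)<25)).astype(np.uint8)
n,l,s,ce=cv2.connectedComponentsWithStats(m)
for i in range(1,n):
    if s[i,4]<40: continue
    u,v=ce[i]; h=np.median(W[l==i][:,2]); print(s[i,4],ce[i].round(1),np.median(W[l==i],0).round(4),ray(c,u,v,h).round(4))
# all three packs: shelf heights, extents
for (u,v) in [(246,232),(352,210),(473,223)]:
    q=W[v-30:v+65,u-45:u+45].reshape(-1,3); q=q[(q[:,2]>.03)]
    print(u,v,np.histogram(q[:,2],bins=np.arange(.03,.13,.005))[0])
h=[c["pixels"][y-50:y+70,x-50:x+50,::-1] for x,y in[(246,232),(352,210),(473,223)]]
cv2.imwrite("pics/crop1.png",cv2.resize(np.hstack(h),None,fx=2.6,fy=2.6,interpolation=cv2.INTER_CUBIC))
```

```text
76 [223.9 139.4] [0.7092 0.2433 0.1051] [0.7091 0.2435 0.1051]
72 [352.2 209.2] [0.597  0.0191 0.055 ] [0.5967 0.0189 0.055 ]
81 [151.6 216. ] [0.5755 0.3647 0.1049] [0.5756 0.3649 0.1049]
82 [472.8 222.7] [ 0.5721 -0.1911  0.078 ] [ 0.5725 -0.1909  0.078 ]
84 [245.7 231.5] [0.55   0.2024 0.1052] [0.5508 0.2029 0.1052]
91 [299.6 375.9] [0.3091 0.1069 0.105 ] [0.3093 0.1075 0.105 ]
246 232 [  14   47   16    5   15   54   17    6   15   46   35   53  588 1008
  218 1092    4    0    0]
352 210 [  7  66 568 859 203 948   4   0   0   0   0   0   0   0   0   0   0   0
   0]
473 223 [  35   77   45   34   27   78  152 1173  240  871  396    0    0    0
    0    0    0    0    0]
```

View pics/crop1.png

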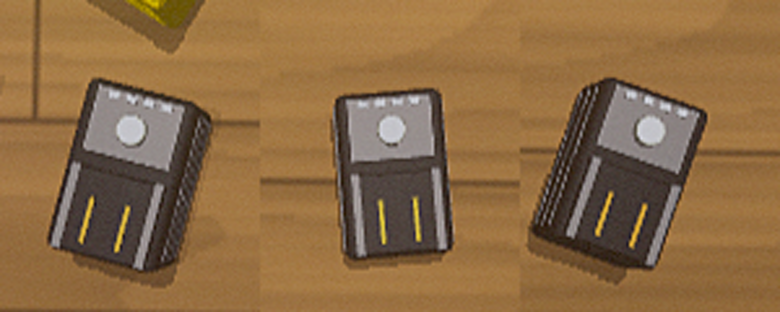

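The measured button tops fit: (246,232) is 105 mm high, so it is the tall pack. (352,210) is 55 mm, the slim pack, and (473,223) is 78 mm, the middle pack. The crop confirms the left one is black with a plain white button, and it isn't one of the pink or yellow packs at 105 mm. The button is at about (0.5505, 0.2028). I'll move above it and close the hand.

```bash
python3 -m crank '[{"translation":[1,-1,0],"twist":0,"hand":0},{"translation":[3,-3,0],"twist":0,"hand":0},{"translation":[5.5,-5.5,0],"twist":0,"hand":0},{"translation":[8,-8,0],"twist":0,"hand":0},{"translation":[10.5,-10.5,0],"twist":0,"hand":0},{"translation":[13,-13,0],"twist":0,"hand":0},{"translation":[15.5,-15.5,0],"twist":0,"hand":0},{"translation":[18,-18,0],"twist":0,"hand":0},{"translation":[20.5,-20.5,0],"twist":0,"hand":0},{"translation":[23,-23,0],"twist":0,"hand":0},{"translation":[25.5,-25.5,0],"twist":0,"hand":0},{"translation":[28,-28,0],"twist":0,"hand":0},{"translation":[30,-30,-1],"twist":0,"hand":0},{"translation":[31.5,-31.5,-2],"twist":0,"hand":0},{"translation":[32.1,-32.4,-3],"twist":0,"hand":0},{"translation":[32.1,-32.4,-4],"twist":0,"hand":0},{"translation":[32.1,-32.4,-4],"twist":0,"hand":0},{"translation":[32.1,-32.4,-4],"twist":0,"hand":0}]' 5
python3 - <<'E'
from h import *
c=cap("wrist"); save(c,"w1.png"); np.savez("w1.npz",**c)
W=world(c); im=c["pixels"].astype(int)
m=((im.min(2)>170)&(im.max(2)-im.min(2)<25)).astype(np.uint8)
n,l,s,ce=cv2.connectedComponentsWithStats(m)
for i in range(1,n):
    if s[i,4]>100: print(s[i],ce[i].round(1),np.median(W[l==i],0).round(4),ray(c,*ce[i],.1045).round(4))
o=ctrl.observe(); print(o["tool_pos"],o["contact_force"],o["gripper_width"])
E
```

```text
time_s: 1.6
tool_pos: [0.5485, 0.2039, 0.1817]
ee_rot: [[-0.917, 0.398, -0.003], [0.398, 0.917, 0.0], [0.003, -0.001, -1.0]]
contact_force: [0.1, -0.1, 0.7]
gripper_width: 0.0006
grasp_force: 0.0
[545 182  30  29 678] [559.5 195.7] [0.5735 0.3664 0.1047] [0.5735 0.3664 0.1045]
[ 281  242   85   46 2012] [324.8 263.6] [0.5574 0.2054 0.096 ] [0.5554 0.2044 0.1045]
[122 267  41  53 317] [142.  292.7] [0.5331 0.0431 0.0557] [0.5236 0.0755 0.1045]
[ 70 296  42  51 280] [ 90.3 321. ] [ 0.5384 -0.0127  0.0557] [0.528  0.029  0.1045]
[ 124  324   76   48 2057] [162.5 351.4] [0.5932 0.0266 0.0459] [0.5711 0.0649 0.1045]
[440 411  20  10 160] [448.9 414.9] [0.711  0.2443 0.1046] [0.7112 0.2447 0.1045]
[0.54900607 0.20430714 0.18248835] [ 0.03712901 -0.47187694  0.1359258 ] 0.0005345327661253524
```

View pics/w1.png

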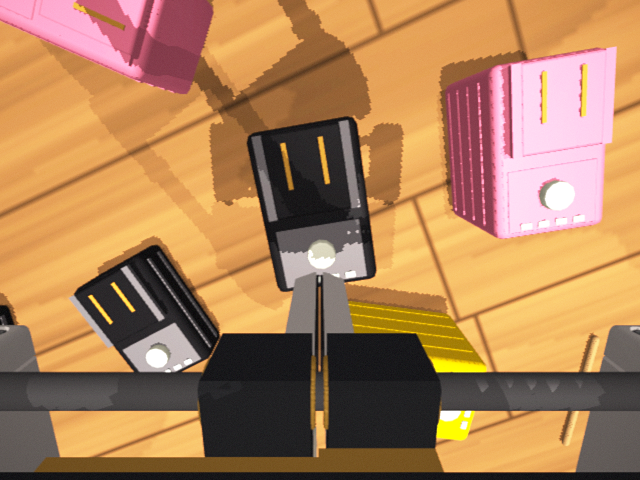

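The wrist view shows the tall black pack directly below. Its button is at about (321,254) and the closed fingertips are just in front of it, at about (320,280).

Run:
```python
from h import *
c=dict(np.load("w1.npz")); W=world(c)
m=(W[...,2]>.1025)&(W[...,2]<.1065)&(abs(W[...,0]-.55)<.02)&(abs(W[...,1]-.203)<.02)&(c["pixels"].min(2)>150)
n,l,s,ce=cv2.connectedComponentsWithStats(m.astype(np.uint8)); i=1+s[1:,4].argmax()
print(s[i],ce[i],W[l==i].min(0),W[l==i].max(0),ray(c,*ce[i],.1045), ray(c,321,255,.1045))
```

```text
[308 242  28  26 559] [321.50805009 254.7352415 ] [0.53940868 0.19539626 0.10302444] [0.5579853  0.21403353 0.10648805] [0.54849657 0.20487157 0.1045    ] [0.54853383 0.20447056 0.1045    ]
```

Both views agree to within 2 mm, and the TCP is already over the button. I'll go down to just above it, then press slowly.

```bash
python3 -m crank '[{"translation":[0,0,-1],"twist":0,"hand":0},{"translation":[0,0,-2],"twist":0,"hand":0},{"translation":[0,0,-3],"twist":0,"hand":0},{"translation":[0,0,-4],"twist":0,"hand":0},{"translation":[0,0,-4.8],"twist":0,"hand":0},{"translation":[0,0,-5.3],"twist":0,"hand":0},{"translation":[0,0,-5.5],"twist":0,"hand":0},{"translation":[0,0,-5.5],"twist":0,"hand":0},{"translation":[0,0,-5.5],"twist":0,"hand":0},{"translation":[0,0,-5.5],"twist":0,"hand":0}]'
```

```text
time_s: 2.48
tool_pos: [0.5506, 0.2035, 0.128]
ee_rot: [[-0.917, 0.398, 0.001], [0.398, 0.917, 0.0], [-0.001, 0.001, -1.0]]
contact_force: [0.2, -0.2, 0.6]
gripper_width: 0.0004
grasp_force: 0.0
```

```bash
python3 -m crank '[{"translation":[0,0,-0.2],"twist":0,"hand":0},{"translation":[0,0,-0.4],"twist":0,"hand":0},{"translation":[0,0,-0.5],"twist":0,"hand":0},{"translation":[0,0,-0.6],"twist":0,"hand":0},{"translation":[0,0,-0.7],"twist":0,"hand":0},{"translation":[0,0,-0.8],"twist":0,"hand":0},{"translation":[0,0,-0.9],"twist":0,"hand":0},{"translation":[0,0,-1.0],"twist":0,"hand":0},{"translation":[0,0,-1.0],"twist":0,"hand":0},{"translation":[0,0,-1.0],"twist":0,"hand":0}]'
```

```text
time_s: 3.32
tool_pos: [0.5501, 0.2034, 0.1177]
ee_rot: [[-0.917, 0.398, 0.0], [0.398, 0.917, 0.0], [-0.0, 0.0, -1.0]]
contact_force: [-1.7, -0.1, 4.8]
gripper_width: 0.0004
grasp_force: 1.9
```

```bash
python3 -m crank '[{"translation":[0,0,-0.05],"twist":0,"hand":0},{"translation":[0,0,-0.1],"twist":0,"hand":0},{"translation":[0,0,-0.15],"twist":0,"hand":0},{"translation":[0,0,-0.15],"twist":0,"hand":0},{"translation":[0,0,-0.15],"twist":0,"hand":0}]'
```

```text
time_s: 3.73
tool_pos: [0.5501, 0.2034, 0.1167]
ee_rot: [[-0.917, 0.398, 0.0], [0.398, 0.917, 0.0], [-0.0, 0.0, -1.0]]
contact_force: [-3.5, -0.6, 7.5]
gripper_width: 0.0008
grasp_force: 3.7
```

The force has passed 4.5 N at full travel, so the button is bottomed. I'll hold it for over 3 s.

```bash
python3 -m crank '[{"translation":[0,0,0],"twist":0,"hand":0},{"translation":[0,0,0],"twist":0,"hand":0},{"translation":[0,0,0],"twist":0,"hand":0},{"translation":[0,0,0],"twist":0,"hand":0},{"translation":[0,0,0],"twist":0,"hand":0},{"translation":[0,0,0],"twist":0,"hand":0},{"translation":[0,0,0],"twist":0,"hand":0},{"translation":[0,0,0],"twist":0,"hand":0},{"translation":[0,0,0],"twist":0,"hand":0},{"translation":[0,0,0],"twist":0,"hand":0},{"translation":[0,0,0],"twist":0,"hand":0},{"translation":[0,0,0],"twist":0,"hand":0},{"translation":[0,0,0],"twist":0,"hand":0},{"translation":[0,0,0],"twist":0,"hand":0},{"translation":[0,0,0],"twist":0,"hand":0},{"translation":[0,0,0],"twist":0,"hand":0},{"translation":[0,0,0],"twist":0,"hand":0},{"translation":[0,0,0],"twist":0,"hand":0},{"translation":[0,0,0],"twist":0,"hand":0},{"translation":[0,0,0],"twist":0,"hand":0}]'
python3 - <<'E'
from h import *
c=cap("scene"); save(c,"s2.png",(330,180,480,300),5)
E
```

```text
time_s: 5.4
tool_pos: [0.5501, 0.2034, 0.1167]
ee_rot: [[-0.917, 0.398, 0.0], [0.398, 0.917, 0.0], [-0.0, 0.0, -1.0]]
contact_force: [-2.0, -0.5, 7.3]
gripper_width: 0.0005
grasp_force: 3.7
```

View pics/s2.png

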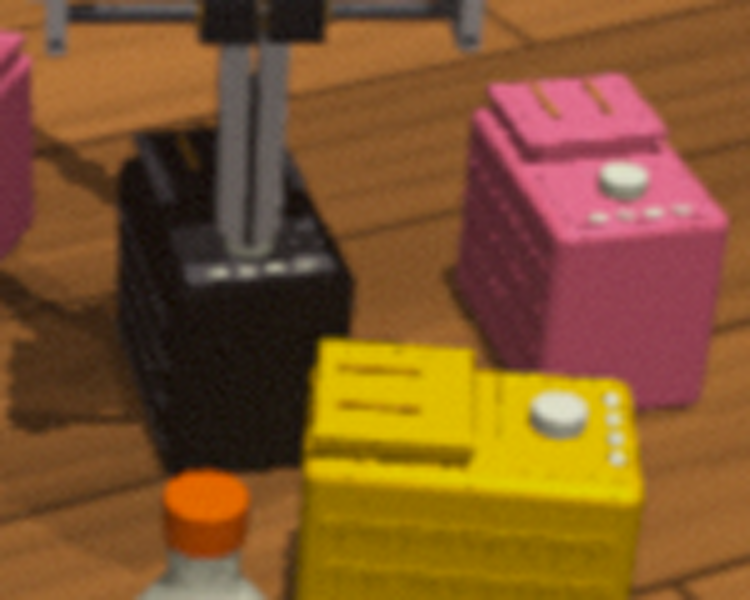

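The crop shows the fingertips at (250,240), squarely on the tall pack's pressed button. The pack is upright. I'll hold for another 1.7 s, then lift slowly.

```bash
python3 -m crank '[{"translation":[0,0,0],"twist":0,"hand":0},{"translation":[0,0,0],"twist":0,"hand":0},{"translation":[0,0,0],"twist":0,"hand":0},{"translation":[0,0,0],"twist":0,"hand":0},{"translation":[0,0,0],"twist":0,"hand":0},{"translation":[0,0,0],"twist":0,"hand":0},{"translation":[0,0,0],"twist":0,"hand":0},{"translation":[0,0,0],"twist":0,"hand":0},{"translation":[0,0,0],"twist":0,"hand":0},{"translation":[0,0,0],"twist":0,"hand":0},{"translation":[0,0,0],"twist":0,"hand":0},{"translation":[0,0,0],"twist":0,"hand":0},{"translation":[0,0,0],"twist":0,"hand":0},{"translation":[0,0,0],"twist":0,"hand":0},{"translation":[0,0,0],"twist":0,"hand":0},{"translation":[0,0,0],"twist":0,"hand":0},{"translation":[0,0,0],"twist":0,"hand":0},{"translation":[0,0,0],"twist":0,"hand":0},{"translation":[0,0,0],"twist":0,"hand":0},{"translation":[0,0,0],"twist":0,"hand":0}]'
python3 -m crank '[{"translation":[0,0,0.2],"twist":0,"hand":0},{"translation":[0,0,0.4],"twist":0,"hand":0},{"translation":[0,0,0.7],"twist":0,"hand":0},{"translation":[0,0,1.1],"twist":0,"hand":0},{"translation":[0,0,2],"twist":0,"hand":0},{"translation":[0,0,3.5],"twist":0,"hand":0},{"translation":[0,0,5],"twist":0,"hand":0},{"translation":[0,0,7],"twist":0,"hand":0},{"translation":[0,0,9],"twist":0,"hand":0},{"translation":[-2,2,10],"twist":0,"hand":0},{"translation":[-4,4,10],"twist":0,"hand":0},{"translation":[-6.5,6.5,10],"twist":0,"hand":0},{"translation":[-9,9,10],"twist":0,"hand":0},{"translation":[-11.5,11.5,10],"twist":0,"hand":0},{"translation":[-13.5,13.5,10],"twist":0,"hand":0},{"translation":[-15,15,10],"twist":0,"hand":0},{"translation":[-15,15,10],"twist":0,"hand":0},{"translation":[-15,15,10],"twist":0,"hand":0},{"translation":[-15,15,10],"twist":0,"hand":0},{"translation":[-15,15,10],"twist":0,"hand":0}]'
python3 - <<'E'
from h import *
c=cap("top"); save(c,"top2.png"); W=world(c); im=c["pixels"].astype(int)
m=((im.min(2)>185)&(im.max(2)-im.min(2)<25)).astype(np.uint8)
n,l,s,ce=cv2.connectedComponentsWithStats(m)
for i in range(1,n):
    if s[i,4]>40: print(ce[i].round(1),np.median(W[l==i],0).round(4))
E
```

```text
time_s: 7.12
tool_pos: [0.5501, 0.2034, 0.1167]
ee_rot: [[-0.917, 0.398, 0.0], [0.398, 0.917, 0.0], [-0.0, 0.0, -1.0]]
contact_force: [-2.2, -0.8, 7.0]
gripper_width: 0.0001
grasp_force: 3.7
time_s: 8.78
tool_pos: [0.4011, 0.3528, 0.2161]
ee_rot: [[-0.917, 0.399, 0.001], [0.399, 0.917, -0.0], [-0.001, 0.0, -1.0]]
contact_force: [0.3, -0.2, -0.1]
gripper_width: 0.0008
grasp_force: 0.0
[223.9 139.4] [0.7091 0.2434 0.1051]
[352.2 209.3] [0.597  0.0193 0.0553]
[151.5 215.8] [0.5756 0.3647 0.1049]
[472.8 222.7] [ 0.5721 -0.1909  0.0778]
[245.6 231.4] [0.5515 0.2026 0.105 ]
[299.7 375.9] [0.3091 0.107  0.105 ]
```

The button has sprung back to 105 mm, nothing has moved, and the hand is clear.

```bash
python3 -c "
from bench import ctrl
print(ctrl.close_job())"
```

```text
the job is handed in; nothing more can be done
None
```

I pressed the tall pack's charge button fully down at about 7 N, held it for over 3 s and let it spring back; the final camera check showed no pack had moved, the hand was clear of everything, and I handed the job in (no verdict was returned).

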